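# Staple a pack of colour sample cards at the bench stapler

### The arm

A 6-joint arm with a two-finger parallel gripper is mounted at the origin on the work surface. World frame = base frame: x ahead of the robot, y to its left, z up, the work surface at z = 0. Lengths are in m, angles in degrees, forces in N, time in s.
With the tool pointing down it reaches from about 0.375 to 0.9 m from the base axis. Payload 3.1 kg.
Tool frame: the origin (TCP) lies at the very end of the fingers, on their centre line; the grasp point (between the pads) lies 19 mm behind it; z points along the fingers, y is the line along which they close (so a half turn about z gives the same grasp; the last joint's range is limited). The gripper opens to 87 mm and grips with 3 to 60 N. Pads are 19 mm wide; open, the fingers measure 117 mm over their backs; the gripper's body (75 mm by 190 mm) begins 51 mm behind the grasp point.
Start: joints at [-74.513, 30.224, 82.088, -0, 67.689, -10.227], TCP at [0.271, -0.563, 0.223] pointing down, gripper open.
Joint ranges: [-176.69, 176.69], [-43.24, 126.21], [12.49, 139.97], [-82, 262], [0, 151.66], [-163.58, 163.58]. Speed limits (degrees/s): [159.86, 159.86, 180, 180, 180, 180].

### API

Orientations are given as a 3x3 rotation matrix whose columns are the frame's x, y, z axes.
In Python, from rig import bot gives the robot as it stands.
- The arm moves only by the tool move_arm, never from a script. Its argument "increments" is a list of rows, each an object with "xyz": the shift along the tool's x, y, z in mm, a list of three; "roll": the turn about the tool's z in rad; "grip": the opening in per cent of the stroke, from 0 (shut) to 100 (fully open). A call has 1 to 5 rows; each row shifts and turns the commanded pose from where the row before left it, along the tool's axes as they then stand; what a row does not reach is not made up. A row lasts 1/12 s, in which the tool goes at most 41.7 mm and 7.16 degrees, less where a joint would pass 70% of its speed; a pose out of reach is approached as far as the arm can. A call is refused whole if a number of a shift passes 41.7 or a number of a turn 0.125, either way. A call with a gripper value outside its range is refused whole. The fingers move at their own pace and stop on an object; the grip force is fixed at half the most. Time passes only in rows, so rows that do not move let the fingers close. It gives the time, the measured TCP pose, the force, the opening and the grip force at its end, in the units of the state.
- bot.read_state(): the state, without advancing time (a new reading comes with each control period).
- bot.capture(name): name is "side" or "top" or "wrist"; returns (picture, depth): 384x512x3 uint8, red, green, blue; 384x512 float32, m along the optical axis (not along the pixel's ray), 0 where there is no reading.
- bot.camera_model(name): a dict with "intrinsics" (3x3 intrinsics, pixels), "rvec" (rotation vector, rad) and "tvec" (3), from world to camera coordinates, as OpenCV has them; the wrist camera has in their place "tool_from_camera" (4x4, takes a point from camera to tool coordinates, whose origin is the TCP and whose axes are the flange's). Camera axes: x right, y down, z forward; pixel columns grow to the right and rows downward; lengths in m; the calibration is good to about 2 mm. A picture is of the moment at which its call begins: read the wrist's pose just before it. camera_model takes no time and is no camera call.
- bot.hand_in(): hands the job in; it is judged then, once.
Trained networks look in the newest picture that a camera, given by its name, has taken for a name from the list of things; names that differ only in an ending like _2 or _b are one class to them, and where a whole thing is asked for, a point or a joint stands for the part that bears it (a point fixed in the world has none). Each returns a list of dicts, best first, with "conf" (0 to 1); they miss things now and then, are a little off and sometimes report something else, mostly with a low value. They report only what shows in the picture. A call takes as long as a camera call. They do not tell look-alikes from the thing itself.
- bot.spot_in(label, camera): "at" ([x, y, z] in m, in the coordinates of the camera as it stood for that picture, good to about 4 mm: the middle of the surface that is visible of it).
- bot.trace(label, camera): "mask" (384x512 bool, what is visible of it).
The state is a dict: "time_s": time; "joint_positions": joint angles; "qvel": joint speeds; "tau": joint torques, N m; "position": TCP position; "tcp_rot": TCP orientation; "force": force on the tool from outside, world axes, zero at the start; "moment": the same for the moment, N m; "opening": opening from 0.0 (shut) to 1.0 (fully open); "grasp_force": force on a finger pad.
Only numpy, scipy, OpenCV 4.12 (cv2) and the standard library are available. Lean on these libraries where they do the work, as an engineer would, in place of code of your own. Each camera call takes 0.05 s, during which the arm holds its last target. There are 200 camera calls.

### The job

Staple the banded pack of colour sample cards: lay it flat on the stapler's plywood feed board and slide one short end into the open mouth until it is pushed home against the steel back stop and lies along the wooden side fence, gently, so that the cards are not bruised. Let go of the pack, press the stapler's handle steadily down until it bottoms on its stop, without slamming or forcing it, and let it spring fully up again, leaving the pack lying home in the mouth. Leave the jar, the bottle and the carton where they stand.

Things in the scene. Friction and masses are not known exactly. Their poses are not given: they have to be found in the camera images.
- pack: pack of mount-board colour sample cards in a cardboard band, one rigid block 180 long (x) x 44 wide (y), 8 to 13.5 thick (z: depends on how many cards it holds), about 80 g, no difference between its two ends; origin at the centre of its underside, x along its length. It starts flat on the table. The cards bruise if pushed against the back stop with more than 12 N; 2 to 6 N seats it
- stapler: long-arm bench stapler on a fixed plywood feed board, any yaw. Origin on the table under the staple line; x = feed direction (pack slides in towards +x, mouth faces -x), z up. Board 18 high, x -115 to 210, y -65 to 65. Steel magazine over y = 0, handle above it. A seated pack sticks out 50 mm beyond the board's end (x -165 to -115): grip it there by its long sides, nothing is below or beside it
- backstop: steel back stop, fixed on the stapler: two upright prongs 16 high either side of the magazine, y = 16 to 29 and -29 to -16; origin on the feed board, in the plane of the prongs' faces that the pack's end meets (x = 15 in the stapler's frame, y = 0)
- fence: wooden side fence, fixed on the stapler: 90 long, 9 high, 14 wide, on the +y side; origin on the feed board in the middle of its guiding face (x = -70, y = 22 in the stapler's frame); the face looks to -y, and the pack's long side lies along it
- seat (a point): where the centre of the pack's underside must be when it is home: on the feed board at x = -75, y = 0, z = 18 in the stapler's frame; the pack's long axis along the stapler's x
- handle_press (a point): point on the middle line of the top face of the handle's level rubber palm grip (80 along the stapler's x, 30 wide, 16 thick), over the staple line: press straight down here. 22 mm from the grip's -x end; about 0.117 m above the table at rest; it moves with the handle
- magazine (a joint): tilt of the steel magazine (24 wide, from x = -13 to its pivot at x = 190 in the stapler's frame), rad: 0 at rest, mouth open with the nose foot (x = 0) 20 above the feed board; 0.034 to 0.063 with the nose on the pack, by its thickness; a soft spring (2 to 4 N) lifts it
- handle (a joint): handle stroke relative to the magazine, rad: 0 at rest, 0.12 hard on its stop (staple driven). Pressed at the grip, the magazine first sinks 6.5 to 12 mm on to the pack at 2 to 4 N, then the handle moves 21 mm against its spring, 7 rising to 16 N, then the solid stop: force climbs steeply; 19 to 24 N is plenty, over 30 N bends it. Springs up when let go
- paint_jar: bystander: green paint jar, 62 across, 100 high, origin under its centre
- gesso_bottle: bystander: white bottle, 64 across, 190 high, origin under its centre
- staple_carton: bystander: carton of staples 85 x 50 x 32 high, origin under its centre
There are look-alikes about, which are no part of the job. Leave any blue or turquoise look-alike of the pack alone.

How it is judged:
By the outcome, as a careful person would: the job done as asked, in the order asked, and still so for the second after the job is handed in, with the robot touching nothing.
It also fails if it takes over 64 s, if anything falls off the work surface, if the arm or the gripper's body presses on something with over 40 N, if the wrist force passes 120 N, or if a joint passes its speed limit or range.

## Working session

There is one attempt and no reset: what is moved stays moved. The work goes in short steps, Python scripts to look and compute and a tool call to move; the robot and the scene stay as the last step left them, time stands still between calls to the robot, and variables do not carry over. Pictures are saved under pics/ and viewed, at most 10 in all, crops included, and the job is handed in when it is done.

Besides the shell and the picture viewer there is one more tool, called by a JSON object that holds its "op" and its "data". move_arm: Moves the arm, as the interface text tells. Its arguments: {"type":"object","properties":{"increments":{"type":"array"}},"required":["increments"]}

```bash
mkdir -p pics; ls; cat > h.py <<'E'
from rig import bot
import numpy as np, cv2
def cam(name):
    m=bot.camera_model(name); K=np.array(m["intrinsics"])
    if name=="wrist":
        s=bot.read_state(); T=np.eye(4); T[:3,:3]=s["tcp_rot"]; T[:3,3]=s["position"]
        return K,T@np.array(m["tool_from_camera"])
    R,_=cv2.Rodrigues(np.array(m["rvec"],float)); T=np.eye(4); T[:3,:3]=R; T[:3,3]=np.ravel(m["tvec"])
    return K,np.linalg.inv(T)
def shot(name):
    K,T=cam(name); p,d=bot.capture(name); return p,d,K,T
def cloud(d,K,T):
    v,u=np.mgrid[:d.shape[0],:d.shape[1]]
    c=np.stack([(u-K[0,2])/K[0,0]*d,(v-K[1,2])/K[1,1]*d,d],-1)
    w=c@T[:3,:3].T+T[:3,3]; w[d<=0]=np.nan; return w
def save(p,n): cv2.imwrite("pics/"+n,p[...,::-1])
E
python3 - <<'E'
from h import *
ims=[]
for n in ["side","top"]:
    p,d,K,T=shot(n); save(p,n+"0.png"); np.savez(n+"0.npz",p=p,w=cloud(d,K,T))
    print(n,np.round(T[:3,3],3),np.round(T[:3,2],2))
    for l in ["pack","stapler","backstop","fence","handle_press","paint_jar","gesso_bottle","staple_carton"]:
        for r in bot.spot_in(l,n): print(l,round(r["conf"],2),np.round(T[:3,:3]@np.array(r["at"])+T[:3,3],3))
E
```

```text
pics
side [0.346 0.9   1.04 ] [ 0.17 -0.61 -0.78]
pack 0.88 [0.366 0.297 0.01 ]
pack 0.71 [0.544 0.285 0.011]
pack 0.64 [0.348 0.026 0.008]
pack 0.63 [0.537 0.529 0.01 ]
pack 0.61 [0.327 0.616 0.007]
pack 0.17 [ 0.569 -0.156  0.104]
stapler 0.71 [ 0.566 -0.113  0.021]
backstop 0.56 [ 0.55  -0.131  0.021]
fence 0.33 [0.702 0.335 0.11 ]
handle_press 0.64 [ 0.568 -0.153  0.104]
handle_press 0.51 [0.722 0.162 0.072]
paint_jar 0.74 [0.723 0.164 0.074]
gesso_bottle 0.88 [0.704 0.336 0.112]
staple_carton 0.66 [ 0.786 -0.02   0.038]
top [0.43  0.164 1.518] [ 0.09 -0.02 -1.  ]
pack 0.93 [0.534 0.53  0.009]
pack 0.93 [0.322 0.609 0.006]
pack 0.89 [0.546 0.272 0.006]
pack 0.76 [0.364 0.289 0.006]
pack 0.66 [0.341 0.023 0.005]
stapler 0.77 [ 0.569 -0.148  0.014]
backstop 0.45 [ 0.555 -0.141  0.017]
backstop 0.41 [ 0.566 -0.173  0.101]
handle_press 0.66 [ 0.564 -0.17   0.102]
paint_jar 0.79 [0.727 0.143 0.1  ]
gesso_bottle 0.75 [0.705 0.316 0.125]
```

View pics/top0.png

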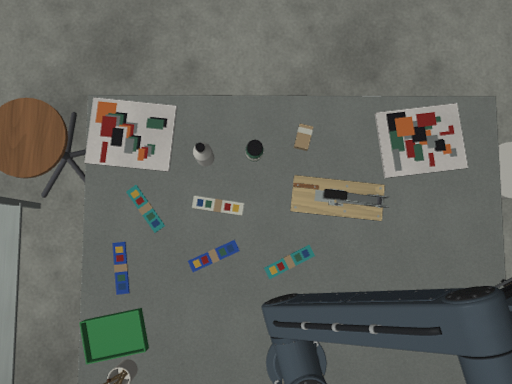

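View pics/side0.png

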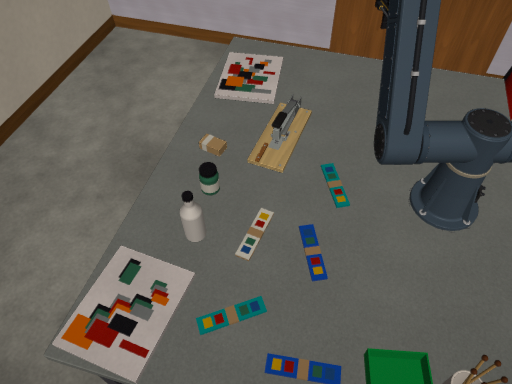

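The white pack is the white block at top px (218,205), side px (255,232). The other four are blue or turquoise look-alikes. The stapler is at top px (338,198), with its mouth to the left (world +y) and the brown fence at px (306,186).

```bash
python3 - <<'E'
from h import *
s=bot.read_state(); print(s["time_s"],np.round(s["tcp_rot"],3).tolist(),s["position"],s["force"],s["opening"])
p,d,K,T=shot("top"); w=cloud(d,K,T)
def rect(m,n):
    q=w[m]; q=q[~np.isnan(q).any(1)]
    r=cv2.minAreaRect(q[:,:2].astype(np.float32)); print(n,len(q),np.round(r[0],4),np.round(r[1],4),round(r[2],2),"z",np.round(np.percentile(q[:,2],[10,50,90]),4)); return q
for x in bot.trace("pack","top"):
    c=w[x["mask"]]; c=np.nanmean(c,0)
    if abs(c[0]-.546)<.05 and abs(c[1]-.275)<.06: rect(x["mask"],"pack")
    else: continue
    pc=p[x["mask"]].mean(0); print(pc)
print("table z",np.round(np.nanmedian(w[225:240,160:185,2]),4))
m=(abs(w[...,0]-.567)<.12)&(abs(w[...,1]+.13)<.22)&(w[...,2]>.012)&(w[...,2]<.024)
m=cv2.morphologyEx(m.astype(np.uint8),cv2.MORPH_OPEN,np.ones((3,3)))>0
rect(m,"board")
m=(abs(w[...,0]-.567)<.12)&(abs(w[...,1]+.13)<.22)&(w[...,2]>.09)&(w[...,2]<.13)
rect(m,"handle")
print(bot.camera_model("wrist"))
E
```

```text
0.9 [[0.901, 0.434, 0.0], [0.434, -0.901, -0.0], [-0.0, 0.0, -1.0]] [ 0.27120954 -0.56307706  0.22257811] [-0.23963145 -0.35142783 -0.42360603] 0.9993685148895293
pack 608 [0.5442 0.2735] [0.1799 0.0443] 80.95 z [0.0057 0.0099 0.014 ]
[139.83550489 133.8762215  119.67100977]
table z -0.0003
board 2106 [ 0.604  -0.1669] [0.3479 0.2001] 83.87 z [0.014  0.0178 0.0217]
handle 295 [ 0.5697 -0.1515] [0.1312 0.0309] 83.29 z [0.0947 0.1102 0.1158]
{'intrinsics': array([[277.73671694,   0.        , 255.11601124],
       [  0.        , 277.73671694, 190.6269778 ],
       [  0.        ,   0.        ,   1.        ]]), 'tool_from_camera': array([[-2.02893837e-05, -9.66461125e-01, -2.56812953e-01,
         6.94429601e-02],
       [ 9.99999424e-01,  2.55901883e-04, -1.04203698e-03,
        -3.09672756e-04],
       [ 1.07280715e-03, -2.56812826e-01,  9.66460564e-01,
        -1.62213596e-01],
       [ 0.00000000e+00,  0.00000000e+00,  0.00000000e+00,
         1.00000000e+00]])}
```

```bash
cat >> h.py <<'E'
def plan(xyz,yaw,n):
    s=bot.read_state(); R=np.array(s["tcp_rot"]); p=np.array(s["position"])
    y0=np.degrees(np.arctan2(R[1,0],R[0,0])); dy=(yaw-y0+180)%360-180
    st=(np.array(xyz)-p)/n
    for i in range(n):
        a=np.radians(y0+dy*i/n); X=np.array([np.cos(a),np.sin(a),0]); Y=np.array([np.sin(a),-np.cos(a),0])
        print([round(float(v),1) for v in (st@X*1e3,st@Y*1e3,-st[2]*1e3)],round(-np.radians(dy/n),4))
E
python3 -c "
from h import *
plan([.58,-.02,.25],83.5,16)"
```

```text
[32.1, -22.2, -1.7] -0.063
[33.4, -20.1, -1.7] -0.063
[34.7, -18.0, -1.7] -0.063
[35.7, -15.8, -1.7] -0.063
[36.6, -13.5, -1.7] -0.063
[37.4, -11.2, -1.7] -0.063
[38.0, -8.8, -1.7] -0.063
[38.5, -6.4, -1.7] -0.063
[38.8, -3.9, -1.7] -0.063
[39.0, -1.5, -1.7] -0.063
[39.0, 1.0, -1.7] -0.063
[38.9, 3.4, -1.7] -0.063
[38.6, 5.9, -1.7] -0.063
[38.2, 8.3, -1.7] -0.063
[37.6, 10.7, -1.7] -0.063
[36.8, 13.0, -1.7] -0.063
```

{"op": "move_arm", "data": {"increments": [{"xyz": [32,-22,-2],"roll": -0.063,"grip": 100},{"xyz": [33,-20,-2],"roll": -0.063,"grip": 100},{"xyz": [35,-18,-2],"roll": -0.063,"grip": 100},{"xyz": [36,-16,-2],"roll": -0.063,"grip": 100},{"xyz": [37,-13,-2],"roll": -0.063,"grip": 100}]}}

```text
time_s: 1.42
position: [0.3688, -0.392, 0.2327]
tcp_rot: [[0.721, 0.693, 0.0], [0.693, -0.721, 0.0], [0.0, 0.0, -1.0]]
force: [0.1, 0.5, -0.3]
opening: 1.001
grasp_force: 0.0
```

{"op": "move_arm", "data": {"increments": [{"xyz": [37,-11,-2],"roll": -0.063,"grip": 100},{"xyz": [38,-9,-2],"roll": -0.063,"grip": 100},{"xyz": [38,-6,-2],"roll": -0.063,"grip": 100},{"xyz": [39,-4,-2],"roll": -0.063,"grip": 100},{"xyz": [39,-2,-2],"roll": -0.063,"grip": 100}]}}

```text
time_s: 1.83
position: [0.4648, -0.2227, 0.2429]
tcp_rot: [[0.47, 0.883, 0.001], [0.883, -0.47, -0.0], [-0.0, 0.001, -1.0]]
force: [0.1, -0.3, -0.7]
opening: 0.997
grasp_force: 0.0
```

{"op": "move_arm", "data": {"increments": [{"xyz": [39,1,-2],"roll": -0.063,"grip": 100},{"xyz": [39,3,-2],"roll": -0.063,"grip": 100},{"xyz": [39,6,-2],"roll": -0.063,"grip": 100},{"xyz": [38,8,-2],"roll": -0.063,"grip": 100},{"xyz": [38,11,-2],"roll": -0.063,"grip": 100}]}}

```text
time_s: 2.25
position: [0.5612, -0.0519, 0.2529]
tcp_rot: [[0.173, 0.985, 0.0], [0.985, -0.173, -0.0], [-0.0, 0.0, -1.0]]
force: [0.3, -0.8, 1.1]
opening: 1.0
grasp_force: 0.0
```

{"op": "move_arm", "data": {"increments": [{"xyz": [37,13,-2],"roll": -0.063,"grip": 100},{"xyz": [0,0,0],"roll": 0,"grip": 100},{"xyz": [0,0,0],"roll": 0,"grip": 100}]}}

```text
time_s: 2.5
position: [0.5805, -0.0176, 0.2546]
tcp_rot: [[0.11, 0.994, 0.0], [0.994, -0.11, -0.0], [-0.0, 0.0, -1.0]]
force: [-0.1, 0.0, -0.4]
opening: 1.002
grasp_force: 0.0
```

```bash
python3 - <<'E'
from h import *
s=bot.read_state(); print(s["time_s"],np.round(s["position"],4),np.round(np.array(s["tcp_rot"])[:,0],4))
p,d,K,T=shot("wrist"); save(cv2.resize(p,(768,576)),"w1.png"); w=cloud(d,K,T); np.savez("w1.npz",p=p,d=d,w=w,K=K,T=T)
for l in ["stapler","backstop","fence","handle_press"]:
    for r in bot.spot_in(l,"wrist"): print(l,round(r["conf"],2),np.round(T[:3,:3]@np.array(r["at"])+T[:3,3],4))
plan([.552,.323,.2],80.95,9)
E
```

```text
2.5 [ 0.5805 -0.0176  0.2546] [ 1.098e-01  9.940e-01 -3.000e-04]
stapler 0.87 [ 0.5781 -0.0772  0.014 ]
stapler 0.27 [0.7208 0.1326 0.0966]
backstop 0.66 [ 0.5778 -0.0759  0.0193]
backstop 0.46 [ 0.5596 -0.1228  0.0284]
fence 0.6 [ 0.6139 -0.0364  0.0235]
[37.6, -7.4, 6.1] 0.0046
[37.6, -7.6, 6.1] 0.0046
[37.5, -7.8, 6.1] 0.0046
[37.5, -8.0, 6.1] 0.0046
[37.5, -8.1, 6.1] 0.0046
[37.4, -8.3, 6.1] 0.0046
[37.4, -8.5, 6.1] 0.0046
[37.4, -8.7, 6.1] 0.0046
[37.3, -8.8, 6.1] 0.0046
```

View pics/w1.png

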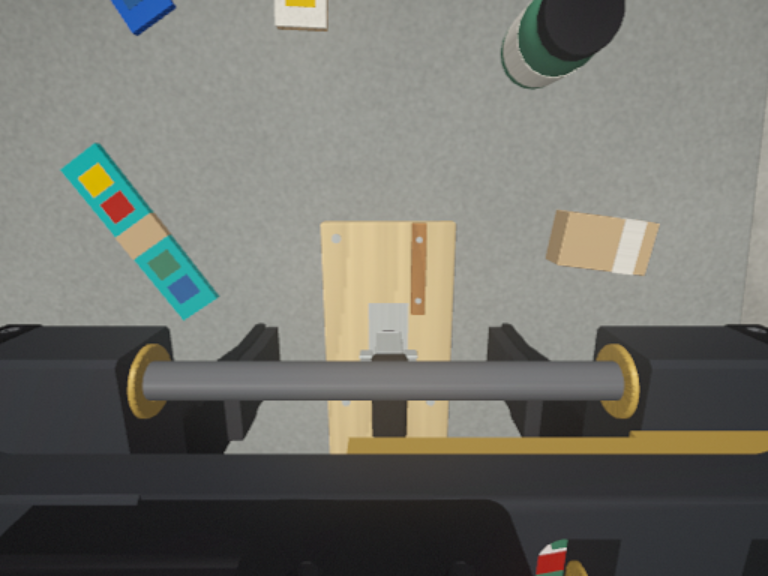

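The wrist view shows the open board end along row 222 (columns 320–455), with the fence at columns 411–427, rows 222–315. I'll fit the stapler frame from these and move on to the pack.

```bash
cat > fit.py <<'E'
from h import *
z=np.load("w1.npz"); p,d,w,K,T=(z[k] for k in "pdwKT")
hsv=cv2.cvtColor(p,cv2.COLOR_RGB2HSV)
v,u=np.mgrid[:384,:512]
reg=(u>200)&(u<320)&(v>130)&(v<235)
# fence: darker brown, saturated
fm=reg&(hsv[...,1]>110)&(hsv[...,2]<190)&(u>265)&(v<215)
bm=reg&(hsv[...,1]>45)
def proj(m,h):
    r=np.stack([(u[m]-K[0,2])/K[0,0],(v[m]-K[1,2])/K[1,1],np.ones(m.sum())],-1)@T[:3,:3].T
    return (T[:3,3]+r*((h-T[2,3])/r[:,2:]))[:,:2]
for n,m,h in (("fence",fm,.027),("board",bm&(v<170),.018)):
    m=cv2.morphologyEx(m.astype(np.uint8),cv2.MORPH_OPEN,np.ones((3,3)))>0
    q=proj(m,h); r=cv2.minAreaRect(q.astype(np.float32)); print(n,m.sum(),np.round(r[0],4),np.round(r[1],4),round(r[2],2),"zmed",np.round(np.nanmedian(w[m][:,2]),4)); print(np.round(cv2.boxPoints(r),4).tolist())
E
python3 fit.py
```

```text
fence 499 [ 0.6113 -0.0384] [0.0884 0.0131] 84.69 zmed 0.0268
[[0.6007000207901001, -0.08179999887943268], [0.6136999726295471, -0.08299999684095383], [0.6219000220298767, 0.004999999888241291], [0.6089000105857849, 0.006200000178068876]]
board 2015 [ 0.5859 -0.0054] [0.0318 0.1293] 83.7 zmed 0.018
[[0.5199000239372253, -0.014100000262260437], [0.6484000086784363, -0.028300000354647636], [0.6518999934196472, 0.0032999999821186066], [0.5234000086784363, 0.017500000074505806]]
```

{"op": "move_arm", "data": {"increments": [{"xyz": [37.5,-7.5,6],"roll": 0.0046,"grip": 100},{"xyz": [37.5,-7.5,6],"roll": 0.0046,"grip": 100},{"xyz": [37.5,-8,6],"roll": 0.0046,"grip": 100},{"xyz": [37.5,-8,6],"roll": 0.0046,"grip": 100},{"xyz": [37.5,-8,6],"roll": 0.0046,"grip": 100}]}}

```text
time_s: 3.17
position: [0.5639, 0.1712, 0.2244]
tcp_rot: [[0.14, 0.99, -0.0], [0.99, -0.14, -0.0], [-0.0, 0.0, -1.0]]
force: [0.6, 0.1, -0.3]
opening: 1.001
grasp_force: 0.0
```

{"op": "move_arm", "data": {"increments": [{"xyz": [37.5,-8,6],"roll": 0.0046,"grip": 100},{"xyz": [37.5,-8.5,6],"roll": 0.0046,"grip": 100},{"xyz": [0,0,0],"roll": 0,"grip": 100},{"xyz": [0,0,0],"roll": 0,"grip": 100}]}}

```text
time_s: 3.5
position: [0.5576, 0.2484, 0.212]
tcp_rot: [[0.144, 0.99, -0.001], [0.99, -0.144, -0.001], [-0.001, -0.001, -1.0]]
force: [-0.5, -0.8, 0.8]
opening: 0.996
grasp_force: 0.0
```

```bash
python3 - <<'E'
from h import *
s=bot.read_state(); print(s["time_s"],np.round(s["position"],4),np.round(np.array(s["tcp_rot"])[:,0],4))
p,d,K,T=shot("wrist"); save(p,"w2.png"); w=cloud(d,K,T); np.savez("w2.npz",p=p,d=d,w=w,K=K,T=T)
for x in bot.trace("pack","wrist"):
    m=x["mask"]; q=w[m]; q=q[~np.isnan(q).any(1)]; top=q[q[:,2]>np.median(q[:,2])-.003]
    r=cv2.minAreaRect(top[:,:2].astype(np.float32)); print(round(x["conf"],2),len(q),np.round(r[0],4),np.round(r[1],4),round(r[2],2),"z",np.round(np.percentile(q[:,2],[5,25,50,75,95]),4))
    t=cv2.inRange(p,np.array([0,0,0]),np.array([255,255,255]))
m=(abs(w[...,2])<.02); t=(w[...,2]<.003)&(w[...,2]>-.01); print("table",np.nanmedian(w[t][:,2]))
E
```

```text
3.5 [0.5576 0.2484 0.212 ] [ 1.436e-01  9.896e-01 -8.000e-04]
0.78 4655 [0.544  0.2736] [0.1798 0.0447] 81.17 z [0.0089 0.0097 0.0102 0.0108 0.0116]
0.75 4882 [0.3666 0.2876] [0.0458 0.1803] 24.42 z [0.0044 0.0077 0.0083 0.0088 0.0096]
table -2.4267729878124644e-06
```

View pics/w2.png

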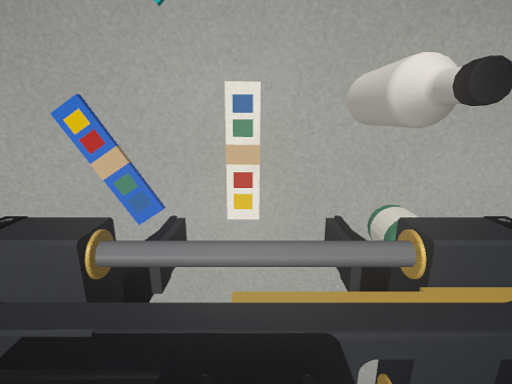

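The wrist view shows the white pack at columns 225–260, rows 82–219, with the bottle to its right around (420,90). It measures as centre (0.544, 0.274), yaw 81.2°, thickness about 10 mm, and the sizes match those given. I'll grip it 52 mm towards its far end.

```bash
python3 -c "
from h import *
plan([.552,.325,.1],81.17,4)"
```

```text
[19.2, -4.5, 28.1] 0.0017
[19.2, -4.5, 28.1] 0.0017
[19.2, -4.6, 28.1] 0.0017
[19.2, -4.6, 28.1] 0.0017
```

{"op": "move_arm", "data": {"increments": [{"xyz": [19,-4.5,28],"roll": 0.0017,"grip": 100},{"xyz": [19,-4.5,28],"roll": 0.0017,"grip": 100},{"xyz": [19,-4.5,28],"roll": 0.0017,"grip": 100},{"xyz": [19,-4.5,28],"roll": 0.0017,"grip": 100},{"xyz": [0,0,0],"roll": 0,"grip": 100}]}}

```text
time_s: 4.02
position: [0.5486, 0.3247, 0.0951]
tcp_rot: [[0.153, 0.988, -0.009], [0.988, -0.153, -0.003], [-0.004, -0.009, -1.0]]
force: [-0.5, -1.0, -0.2]
opening: 1.002
grasp_force: 0.0
```

```bash
python3 -c "
from h import *
plan([.552,.325,.003],81.17,4)"
```

```text
[0.2, 0.8, 23.0] 0.0
[0.2, 0.8, 23.0] 0.0
[0.2, 0.8, 23.0] 0.0
[0.2, 0.8, 23.0] 0.0
```

{"op": "move_arm", "data": {"increments": [{"xyz": [0,0.6,25],"roll": 0,"grip": 100},{"xyz": [0,0.6,25],"roll": 0,"grip": 100},{"xyz": [0,0,25],"roll": 0,"grip": 100},{"xyz": [0,0,7],"roll": 0,"grip": 100},{"xyz": [0,0,0],"roll": 0,"grip": 100}]}}

```text
time_s: 4.43
position: [0.5526, 0.323, 0.0175]
tcp_rot: [[0.155, 0.988, -0.003], [0.988, -0.155, -0.002], [-0.002, -0.003, -1.0]]
force: [-0.6, 0.5, 0.3]
opening: 1.001
grasp_force: 0.0
```

{"op": "move_arm", "data": {"increments": [{"xyz": [0,0,0],"roll": 0,"grip": 100},{"xyz": [0,0,0],"roll": 0,"grip": 100}]}}

```text
time_s: 4.6
position: [0.5548, 0.3251, 0.0206]
tcp_rot: [[0.154, 0.988, 0.003], [0.988, -0.154, 0.001], [0.002, 0.003, -1.0]]
force: [0.7, -1.8, -0.2]
opening: 1.0
grasp_force: 0.0
```

{"op": "move_arm", "data": {"increments": [{"xyz": [0,-1,6],"roll": 0,"grip": 100},{"xyz": [0,-1,6],"roll": 0,"grip": 100},{"xyz": [0,0,4],"roll": 0,"grip": 100},{"xyz": [0,0,0],"roll": 0,"grip": 100},{"xyz": [0,0,0],"roll": 0,"grip": 100}]}}

```text
time_s: 5.02
position: [0.5505, 0.3257, 0.0022]
tcp_rot: [[0.152, 0.988, -0.001], [0.988, -0.152, -0.0], [-0.0, -0.001, -1.0]]
force: [-0.2, -0.4, 0.4]
opening: 0.998
grasp_force: 0.0
```

{"op": "move_arm", "data": {"increments": [{"xyz": [0,1,0],"roll": 0,"grip": 40},{"xyz": [0,0,0],"roll": 0,"grip": 40},{"xyz": [0,0,0],"roll": 0,"grip": 40},{"xyz": [0,0,0],"roll": 0,"grip": 40},{"xyz": [0,0,0],"roll": 0,"grip": 40}]}}

```text
time_s: 5.43
position: [0.552, 0.3256, 0.0027]
tcp_rot: [[0.152, 0.988, 0.0], [0.988, -0.152, 0.0], [0.0, 0.0, -1.0]]
force: [-0.6, 0.1, 0.2]
opening: 0.707
grasp_force: 0.0
```

{"op": "move_arm", "data": {"increments": [{"xyz": [0,0,0],"roll": 0,"grip": 40},{"xyz": [0,0,0],"roll": 0,"grip": 40},{"xyz": [0,0,0],"roll": 0,"grip": 40},{"xyz": [0,0,0],"roll": 0,"grip": 40},{"xyz": [0,0,0],"roll": 0,"grip": 40}]}}

```text
time_s: 5.85
position: [0.5519, 0.3256, 0.0026]
tcp_rot: [[0.152, 0.988, 0.0], [0.988, -0.152, 0.0], [0.0, 0.0, -1.0]]
force: [-0.6, 0.5, 0.9]
opening: 0.501
grasp_force: 30.0
```

{"op": "move_arm", "data": {"increments": [{"xyz": [0,0,-10],"roll": 0,"grip": 40},{"xyz": [0,0,-20],"roll": 0,"grip": 40},{"xyz": [0,0,-25],"roll": 0,"grip": 40},{"xyz": [0,0,-12],"roll": 0,"grip": 40},{"xyz": [0,0,0],"roll": 0,"grip": 40}]}}

```text
time_s: 6.27
position: [0.5544, 0.3266, 0.0733]
tcp_rot: [[0.152, 0.988, 0.007], [0.988, -0.152, 0.003], [0.004, 0.006, -1.0]]
force: [1.0, 1.4, 0.3]
opening: 0.5
grasp_force: 30.0
```

```bash
python3 - <<'E'
from h import *
s=bot.read_state(); print(s["opening"],s["force"],np.round(s["position"],4))
p,d,K,T=shot("wrist"); w=cloud(d,K,T); save(p,"w3.png")
for x in bot.trace("pack","wrist"):
    q=w[x["mask"]]; q=q[~np.isnan(q).any(1)]
    r=cv2.minAreaRect(q[:,:2].astype(np.float32)); print(round(x["conf"],2),np.round(r[0],4),np.round(r[1],4),round(r[2],2))
    if len(q)>500: print(np.round(np.linalg.lstsq(np.c_[q[:,:2]-q[:,:2].mean(0),np.ones(len(q))],q[:,2],rcond=None)[0],4))
plan([.5905,.073,.06],83.8,9)
E
```

```text
0.4999798535355314 [0.99210772 1.39859131 0.34324595] [0.5544 0.3266 0.0733]
0.87 [0.4032 0.3536] [0.1881 0.1038] 36.09
[0.7894 0.0663 0.0088]
0.73 [0.5516 0.3084] [0.1114 0.0686] 81.69
[-0.0162  0.0095  0.0796]
0.58 [0.4752 0.4768] [0.0348 0.0703] 80.62
[-0.0306  0.0473  0.0079]
[-27.1, 8.5, 1.1] -0.005
[-27.1, 8.4, 1.1] -0.005
[-27.2, 8.2, 1.1] -0.005
[-27.2, 8.1, 1.1] -0.005
[-27.3, 8.0, 1.1] -0.005
[-27.3, 7.8, 1.1] -0.005
[-27.3, 7.7, 1.1] -0.005
[-27.4, 7.6, 1.1] -0.005
[-27.4, 7.4, 1.1] -0.005
```

The pack is held level (tilt under 0.6°). Next I carry it to the staging pose in front of the mouth.

{"op": "move_arm", "data": {"increments": [{"xyz": [-20,6,0],"roll": -0.005,"grip": 40},{"xyz": [-28,8.5,0],"roll": -0.005,"grip": 40},{"xyz": [-30,9,0],"roll": -0.005,"grip": 40},{"xyz": [-30,9,1],"roll": -0.005,"grip": 40},{"xyz": [-30,9,1],"roll": -0.005,"grip": 40}]}}

```text
time_s: 6.78
position: [0.5721, 0.1818, 0.0659]
tcp_rot: [[0.127, 0.992, -0.003], [0.992, -0.127, -0.0], [-0.001, -0.003, -1.0]]
force: [0.0, -1.0, -1.1]
opening: 0.5
grasp_force: 30.0
```

{"op": "move_arm", "data": {"increments": [{"xyz": [-30,9,1],"roll": -0.005,"grip": 40},{"xyz": [-28,8,1],"roll": -0.005,"grip": 40},{"xyz": [-18,5,1],"roll": -0.005,"grip": 40},{"xyz": [-8,2,1],"roll": -0.005,"grip": 40},{"xyz": [0,0,0],"roll": 0,"grip": 40}]}}

```text
time_s: 7.2
position: [0.5863, 0.095, 0.0621]
tcp_rot: [[0.111, 0.994, -0.003], [0.994, -0.111, -0.0], [-0.0, -0.003, -1.0]]
force: [-0.1, -0.1, -0.1]
opening: 0.5
grasp_force: 30.0
```

```bash
python3 - <<'E'
from h import *
s=bot.read_state(); print(s["time_s"],s["opening"],s["force"],np.round(s["position"],4),np.round(s["qvel"],2))
plan([.5905,.073,.06],83.8,3)
E
```

```text
7.2 0.49998479530198825 [-0.11044506 -0.05830264 -0.06645451] [0.5863 0.095  0.0621] [ 2.89 -0.44  0.02  1.29  0.46  1.56]
[-7.1, 2.2, 0.7] -0.0009
[-7.1, 2.2, 0.7] -0.0009
[-7.1, 2.2, 0.7] -0.0009
```

{"op": "move_arm", "data": {"increments": [{"xyz": [-7,2,2],"roll": -0.001,"grip": 40},{"xyz": [-7,2,8],"roll": 0,"grip": 40},{"xyz": [-7,2,10],"roll": 0,"grip": 40},{"xyz": [0,0,8],"roll": 0,"grip": 40},{"xyz": [0,0,0],"roll": 0,"grip": 40}]}}

```text
time_s: 7.62
position: [0.589, 0.0755, 0.0331]
tcp_rot: [[0.107, 0.994, -0.004], [0.994, -0.107, 0.0], [-0.0, -0.004, -1.0]]
force: [-0.0, -0.2, -1.0]
opening: 0.503
grasp_force: 30.0
```

```bash
python3 - <<'E'
from h import *
s=bot.read_state(); print(s["time_s"],s["force"],np.round(s["position"],4),np.round(s["qvel"],2))
plan([.5905,.073,.022],83.8,2)
p,d,K,T=shot("side"); save(cv2.resize(p[60:230,190:390],(800,680))[:600],"s4.png")
p,d,K,T=shot("wrist"); save(p,"w4.png")
E
```

```text
7.6167 [-0.03258197 -0.15570429 -0.99244705] [0.589  0.0755 0.0331] [ 0.52 -1.38 -0.19  0.26  1.66  0.04]
[-1.2, 0.9, 5.6] 0.0006
[-1.2, 0.9, 5.6] 0.0006
```

View pics/w4.png

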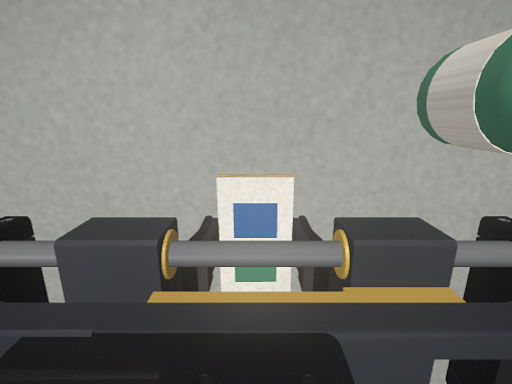

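View pics/s4.png

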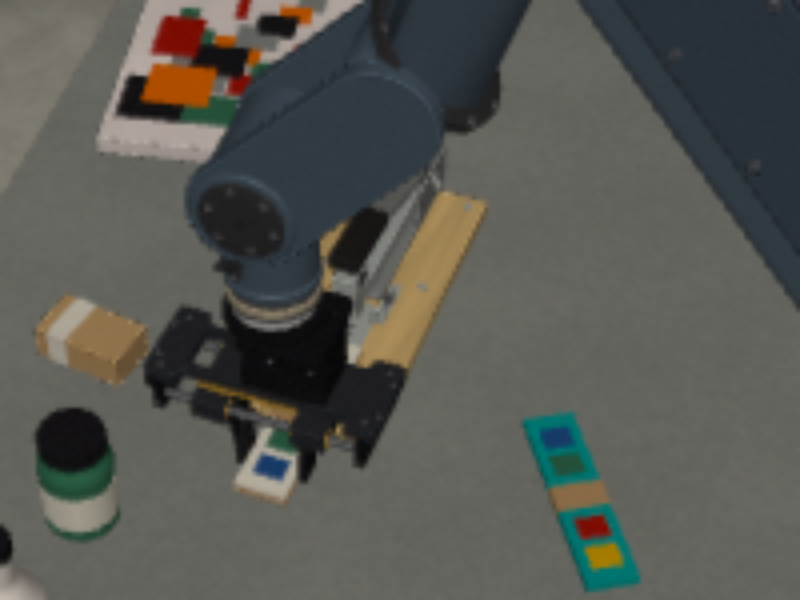

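The wrist view shows the pack held squarely between the fingers (columns 217–293, outer end at row 175). The side view shows its nose in front of the stapler mouth and clear of jar and carton. Next I lower it on to the board.

{"op": "move_arm", "data": {"increments": [{"xyz": [0,0,5],"roll": 0,"grip": 40},{"xyz": [0,0,4],"roll": 0,"grip": 40},{"xyz": [0,0,0],"roll": 0,"grip": 40},{"xyz": [0,0,0],"roll": 0,"grip": 40}]}}

```text
time_s: 8.05
position: [0.5905, 0.0755, 0.0264]
tcp_rot: [[0.107, 0.994, -0.0], [0.994, -0.107, 0.0], [0.0, -0.0, -1.0]]
force: [-0.6, 0.5, -0.5]
opening: 0.498
grasp_force: 30.0
```

{"op": "move_arm", "data": {"increments": [{"xyz": [0,0,3],"roll": 0,"grip": 40},{"xyz": [0,0,1.5],"roll": 0,"grip": 40},{"xyz": [0,0,0],"roll": 0,"grip": 40},{"xyz": [0,0,0],"roll": 0,"grip": 40}]}}

```text
time_s: 8.38
position: [0.5906, 0.0753, 0.022]
tcp_rot: [[0.107, 0.994, -0.0], [0.994, -0.107, 0.0], [0.0, -0.0, -1.0]]
force: [-0.5, -0.0, -1.2]
opening: 0.499
grasp_force: 30.0
```

{"op": "move_arm", "data": {"increments": [{"xyz": [0,0,1],"roll": 0,"grip": 40},{"xyz": [0,0,0.5],"roll": 0,"grip": 40},{"xyz": [0,0,0],"roll": 0,"grip": 40},{"xyz": [0,0,0],"roll": 0,"grip": 40}]}}

```text
time_s: 8.72
position: [0.5908, 0.0752, 0.0206]
tcp_rot: [[0.107, 0.994, 0.0], [0.994, -0.107, -0.0], [-0.0, 0.0, -1.0]]
force: [-1.0, 0.2, -0.6]
opening: 0.502
grasp_force: 30.0
```

{"op": "move_arm", "data": {"increments": [{"xyz": [-8,0,0],"roll": 0,"grip": 40},{"xyz": [-12,0,0],"roll": 0,"grip": 40},{"xyz": [-12,0,0],"roll": 0,"grip": 40},{"xyz": [-6,0,0],"roll": 0,"grip": 40},{"xyz": [-3,0,0],"roll": 0,"grip": 40}]}}

```text
time_s: 9.13
position: [0.5862, 0.0326, 0.0206]
tcp_rot: [[0.109, 0.994, -0.0], [0.994, -0.109, -0.0], [-0.0, -0.0, -1.0]]
force: [0.2, 0.1, -1.2]
opening: 0.498
grasp_force: 30.0
```

{"op": "move_arm", "data": {"increments": [{"xyz": [0,0,0.5],"roll": 0,"grip": 40},{"xyz": [0,0,0],"roll": 0,"grip": 40},{"xyz": [0,0,0],"roll": 0,"grip": 40}]}}

```text
time_s: 9.38
position: [0.5867, 0.0341, 0.0204]
tcp_rot: [[0.107, 0.994, 0.001], [0.994, -0.107, -0.0], [-0.0, 0.001, -1.0]]
force: [0.0, -1.8, 2.6]
opening: 0.501
grasp_force: 30.0
```

{"op": "move_arm", "data": {"increments": [{"xyz": [-2,0,0],"roll": 0,"grip": 40},{"xyz": [-2,0,0],"roll": 0,"grip": 40},{"xyz": [-1.5,0,0],"roll": 0,"grip": 40},{"xyz": [-1,0,0],"roll": 0,"grip": 40},{"xyz": [0,0,0],"roll": 0,"grip": 40}]}}

```text
time_s: 9.8
position: [0.586, 0.0286, 0.0204]
tcp_rot: [[0.107, 0.994, 0.001], [0.994, -0.107, 0.001], [0.001, 0.001, -1.0]]
force: [0.3, 2.8, 5.5]
opening: 0.503
grasp_force: 30.0
```

{"op": "move_arm", "data": {"increments": [{"xyz": [0,0,-0.5],"roll": 0,"grip": 40},{"xyz": [-1,0,0],"roll": 0,"grip": 40},{"xyz": [-1,0,0],"roll": 0,"grip": 40},{"xyz": [0,0,0],"roll": 0,"grip": 40}]}}

```text
time_s: 10.13
position: [0.5854, 0.026, 0.0205]
tcp_rot: [[0.107, 0.994, -0.0], [0.994, -0.107, 0.0], [0.0, -0.0, -1.0]]
force: [0.9, 2.5, 3.3]
opening: 0.499
grasp_force: 30.0
```

{"op": "move_arm", "data": {"increments": [{"xyz": [0,0,-0.4],"roll": 0,"grip": 40},{"xyz": [-0.8,0,0],"roll": 0,"grip": 40},{"xyz": [-0.7,0,0],"roll": 0,"grip": 40},{"xyz": [0,0,0],"roll": 0,"grip": 40}]}}

```text
time_s: 10.47
position: [0.5848, 0.0242, 0.0206]
tcp_rot: [[0.107, 0.994, -0.001], [0.994, -0.107, -0.0], [-0.0, -0.001, -1.0]]
force: [0.3, -0.5, -0.2]
opening: 0.5
grasp_force: 30.0
```

{"op": "move_arm", "data": {"increments": [{"xyz": [-0.7,0,0],"roll": 0,"grip": 40},{"xyz": [-0.7,0,0],"roll": 0,"grip": 40},{"xyz": [0,0,0],"roll": 0,"grip": 40}]}}

```text
time_s: 10.72
position: [0.5849, 0.0229, 0.0208]
tcp_rot: [[0.107, 0.994, -0.001], [0.994, -0.107, -0.0], [-0.0, -0.001, -1.0]]
force: [0.1, 0.5, -0.5]
opening: 0.502
grasp_force: 30.0
```

{"op": "move_arm", "data": {"increments": [{"xyz": [-0.5,0,0],"roll": 0,"grip": 40},{"xyz": [-0.5,0,0],"roll": 0,"grip": 40},{"xyz": [0,0,0],"roll": 0,"grip": 40}]}}

```text
time_s: 10.97
position: [0.585, 0.0223, 0.021]
tcp_rot: [[0.107, 0.994, 0.0], [0.994, -0.107, 0.0], [0.0, 0.0, -1.0]]
force: [-0.0, 1.7, -0.8]
opening: 0.495
grasp_force: 30.0
```

{"op": "move_arm", "data": {"increments": [{"xyz": [0.5,1,0],"roll": 0,"grip": 40},{"xyz": [0,1,0],"roll": 0,"grip": 40},{"xyz": [0,0.7,0],"roll": 0,"grip": 40},{"xyz": [0,0,0],"roll": 0,"grip": 40}]}}

```text
time_s: 11.3
position: [0.5881, 0.0223, 0.021]
tcp_rot: [[0.107, 0.994, 0.0], [0.994, -0.107, -0.0], [-0.0, 0.0, -1.0]]
force: [-0.3, -0.6, -0.9]
opening: 0.501
grasp_force: 30.0
```

{"op": "move_arm", "data": {"increments": [{"xyz": [0,0.5,0],"roll": 0,"grip": 40},{"xyz": [0,0.5,0],"roll": 0,"grip": 40},{"xyz": [0,0,0],"roll": 0,"grip": 40}]}}

```text
time_s: 11.55
position: [0.5888, 0.0222, 0.021]
tcp_rot: [[0.107, 0.994, 0.0], [0.994, -0.107, -0.0], [-0.0, 0.0, -1.0]]
force: [-0.1, -0.7, 0.1]
opening: 0.505
grasp_force: 30.0
```

{"op": "move_arm", "data": {"increments": [{"xyz": [0,0.5,0],"roll": 0,"grip": 40},{"xyz": [0,0.5,0],"roll": 0,"grip": 40},{"xyz": [0,0,0],"roll": 0,"grip": 40}]}}

```text
time_s: 11.8
position: [0.5895, 0.0222, 0.0209]
tcp_rot: [[0.107, 0.994, -0.001], [0.994, -0.107, 0.0], [0.0, -0.001, -1.0]]
force: [-0.9, 0.2, -0.9]
opening: 0.504
grasp_force: 30.0
```

{"op": "move_arm", "data": {"increments": [{"xyz": [0,0.5,0],"roll": 0,"grip": 40},{"xyz": [0,0.5,0],"roll": 0,"grip": 40},{"xyz": [0,0,0],"roll": 0,"grip": 40},{"xyz": [0,0,0],"roll": 0,"grip": 40}]}}

```text
time_s: 12.13
position: [0.5897, 0.0222, 0.0207]
tcp_rot: [[0.107, 0.994, -0.002], [0.994, -0.107, 0.0], [0.0, -0.002, -1.0]]
force: [-2.2, 0.3, -0.2]
opening: 0.497
grasp_force: 30.0
```

{"op": "move_arm", "data": {"increments": [{"xyz": [-0.5,0.4,0],"roll": 0,"grip": 40},{"xyz": [-0.5,0,0],"roll": 0,"grip": 40},{"xyz": [0,0,0],"roll": 0,"grip": 40},{"xyz": [0,0,0],"roll": 0,"grip": 40}]}}

```text
time_s: 12.47
position: [0.5897, 0.0217, 0.0206]
tcp_rot: [[0.107, 0.994, -0.003], [0.994, -0.107, 0.001], [0.001, -0.003, -1.0]]
force: [-4.5, 3.6, 0.0]
opening: 0.498
grasp_force: 30.0
```

```bash
python3 -c "
from h import *
s=bot.read_state(); print(s['force'],s['moment'],np.degrees(np.arctan2(s['tcp_rot'][1][0],s['tcp_rot'][0][0])),s['position'])"
```

```text
[-4.47478395  3.6343903   0.00876692] [ 0.59474775  0.62074701 -0.2859129 ] 83.8407858773835 [0.58974836 0.02169657 0.02064002]
```

The wrist forces are 3.6 N at the stop and 4.5 N at the fence. The moment puts the fence reaction mid-length, so the side lies flat along it. Now I release the pack.

{"op": "move_arm", "data": {"increments": [{"xyz": [0,0,0],"roll": 0,"grip": 53},{"xyz": [0,0,0],"roll": 0,"grip": 58},{"xyz": [0,0,0],"roll": 0,"grip": 65},{"xyz": [0,0,0],"roll": 0,"grip": 75},{"xyz": [0,0,0],"roll": 0,"grip": 75}]}}

```text
time_s: 12.88
position: [0.5929, 0.0203, 0.0215]
tcp_rot: [[0.106, 0.994, 0.004], [0.994, -0.106, -0.001], [-0.001, 0.004, -1.0]]
force: [0.7, -0.3, 0.5]
opening: 0.698
grasp_force: 0.0
```

{"op": "move_arm", "data": {"increments": [{"xyz": [0,0,-10],"roll": 0,"grip": 75},{"xyz": [0,0,-20],"roll": 0,"grip": 75},{"xyz": [0,0,-30],"roll": 0,"grip": 75},{"xyz": [0,0,-35],"roll": 0,"grip": 75},{"xyz": [0,0,-35],"roll": 0,"grip": 75}]}}

```text
time_s: 13.3
position: [0.591, 0.0208, 0.1528]
tcp_rot: [[0.107, 0.994, 0.0], [0.994, -0.107, -0.0], [-0.0, 0.0, -1.0]]
force: [-0.2, 0.4, -0.3]
opening: 0.749
grasp_force: 0.0
```

{"op": "move_arm", "data": {"increments": [{"xyz": [15,0,-25],"roll": 0,"grip": 0},{"xyz": [5,0,-10],"roll": 0,"grip": 0},{"xyz": [0,0,0],"roll": 0,"grip": 0},{"xyz": [0,0,0],"roll": 0,"grip": 0},{"xyz": [0,0,0],"roll": 0,"grip": 0}]}}

```text
time_s: 13.72
position: [0.5917, 0.0407, 0.1842]
tcp_rot: [[0.107, 0.994, -0.004], [0.994, -0.107, -0.0], [-0.0, -0.004, -1.0]]
force: [-0.1, 0.3, 1.1]
opening: 0.456
grasp_force: 0.0
```

```bash
python3 - <<'E'
from h import *
s=bot.read_state(); print(s["time_s"],s["force"],np.round(s["position"],4),s["opening"])
p,d,K,T=shot("wrist"); save(p,"w5.png"); w=cloud(d,K,T); np.savez("w5.npz",p=p,d=d,w=w,K=K,T=T)
O=np.array([.5753,-.1039]); U=np.array([.108,.994]); V=np.array([.994,-.108])
for x in bot.trace("pack","wrist"):
    q=w[x["mask"]]; q=q[~np.isnan(q).any(1)]; q=q[q[:,2]>.022]
    if len(q)<200: continue
    r=cv2.minAreaRect(q[:,:2].astype(np.float32)); b=cv2.boxPoints(r)-O
    print(round(x["conf"],2),np.round(r[1],4),round(r[2],2),np.median(q[:,2]),"stapler xy",np.round(np.c_[-b@U,b@V],4).tolist())
for l in ["handle_press"]:
    for r in bot.spot_in(l,"wrist"): print(l,round(r["conf"],2),np.round(T[:3,:3]@np.array(r["at"])+T[:3,3],4))
m=(w[...,2]>.09)&(w[...,2]<.13)&(abs(w[...,0]-.575)<.05)&(w[...,1]<-.05)&(w[...,1]>-.2)
q=w[m]; print(len(q))
if len(q)>50:
    r=cv2.minAreaRect(q[:,:2].astype(np.float32)); print("grip",np.round(cv2.boxPoints(r),4).tolist(),np.percentile(q[:,2],[10,50,90]))
E
```

```text
13.7167 [-0.10617066  0.27266287  1.09172652] [0.5917 0.0407 0.1842] 0.45604598348880626
0.96 [0.17   0.0447] 83.31 0.028162182804408464 stapler xy [[0.006, -0.0225], [0.0064, 0.0222], [-0.1636, 0.0236], [-0.164, -0.0211]]
0.2 [0.0583 0.1805] 0.76 0.02730361571886558 stapler xy [[-0.1761, -0.0307], [0.003, -0.0089], [-0.0041, 0.049], [-0.1832, 0.0271]]
0
```

View pics/w5.png

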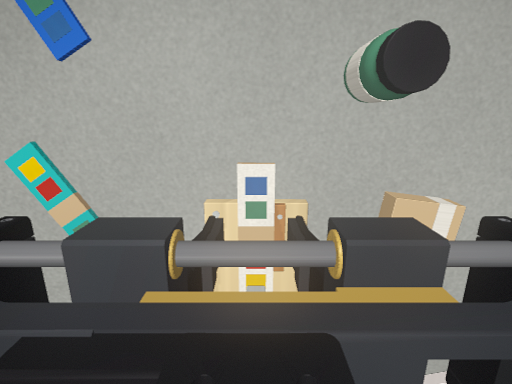

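The wrist view shows the pack lying along the fence (columns 237–275, outer end at row 164). Its outer end is at stapler x = −164 mm (home is −165), so it is seated. Next I move over the handle with the fingers shut.

```bash
python3 -c "
from h import *
plan([.5753,-.1039,.165],83.8,6)"
```

```text
[-24.2, -0.2, 3.1] 0.0001
[-24.2, -0.2, 3.1] 0.0001
[-24.2, -0.2, 3.1] 0.0001
[-24.2, -0.2, 3.1] 0.0001
[-24.2, -0.2, 3.1] 0.0001
[-24.2, -0.2, 3.1] 0.0001
```

{"op": "move_arm", "data": {"increments": [{"xyz": [-25,0,0],"roll": 0,"grip": 0},{"xyz": [-35,0,0],"roll": 0,"grip": 0},{"xyz": [-35,0,0],"roll": 0,"grip": 0},{"xyz": [-30,0,5],"roll": 0,"grip": 0},{"xyz": [-15,0,10],"roll": 0,"grip": 0}]}}

```text
time_s: 14.28
position: [0.5784, -0.1023, 0.1706]
tcp_rot: [[0.109, 0.994, 0.001], [0.994, -0.109, -0.002], [-0.002, 0.001, -1.0]]
force: [0.9, 0.6, -0.7]
opening: 0.019
grasp_force: 0.0
```

{"op": "move_arm", "data": {"increments": [{"xyz": [-5,0,5],"roll": 0,"grip": 0},{"xyz": [0,0,5],"roll": 0,"grip": 0},{"xyz": [0,0,5],"roll": 0,"grip": 0},{"xyz": [0,0,0],"roll": 0,"grip": 0},{"xyz": [0,0,0],"roll": 0,"grip": 0}]}}

```text
time_s: 14.7
position: [0.5774, -0.1018, 0.1555]
tcp_rot: [[0.105, 0.994, -0.001], [0.994, -0.105, 0.001], [0.001, -0.001, -1.0]]
force: [0.6, 0.1, -0.1]
opening: 0.006
grasp_force: 0.0
```

```bash
python3 -c "
from h import *
s=bot.read_state();print(s['force'],s['position'],s['opening'])
plan([.5753,-.1039,.13],83.8,3)"
```

```text
[ 0.59551765  0.13021569 -0.09375196] [ 0.57742626 -0.10179163  0.1554533 ] 0.005877977439005617
[-0.8, -0.6, 8.5] 0.001
[-0.8, -0.6, 8.5] 0.001
[-0.8, -0.6, 8.5] 0.001
```

{"op": "move_arm", "data": {"increments": [{"xyz": [-1,-1,9],"roll": 0,"grip": 0},{"xyz": [-1,-1,9],"roll": 0,"grip": 0},{"xyz": [-0.5,0,8],"roll": 0,"grip": 0},{"xyz": [0,0,5],"roll": 0,"grip": 0},{"xyz": [0,0,3],"roll": 0,"grip": 0}]}}

```text
time_s: 15.12
position: [0.5747, -0.1052, 0.1206]
tcp_rot: [[0.107, 0.994, -0.002], [0.994, -0.107, 0.001], [0.001, -0.002, -1.0]]
force: [0.1, -0.0, -0.3]
opening: 0.005
grasp_force: 0.0
```

{"op": "move_arm", "data": {"increments": [{"xyz": [0,0,2],"roll": 0,"grip": 0},{"xyz": [0,0,2],"roll": 0,"grip": 0},{"xyz": [0,0,2],"roll": 0,"grip": 0},{"xyz": [0,0,0],"roll": 0,"grip": 0}]}}

```text
time_s: 15.45
position: [0.5753, -0.1055, 0.1157]
tcp_rot: [[0.107, 0.994, -0.0], [0.994, -0.107, 0.0], [0.0, -0.0, -1.0]]
force: [-0.4, -0.1, -0.3]
opening: 0.002
grasp_force: 0.0
```

{"op": "move_arm", "data": {"increments": [{"xyz": [0,0,2],"roll": 0,"grip": 0},{"xyz": [0,0,2],"roll": 0,"grip": 0},{"xyz": [0,0,2],"roll": 0,"grip": 0},{"xyz": [0,0,2],"roll": 0,"grip": 0},{"xyz": [0,0,1],"roll": 0,"grip": 0}]}}

```text
time_s: 15.87
position: [0.5757, -0.1053, 0.107]
tcp_rot: [[0.107, 0.994, 0.001], [0.994, -0.107, 0.0], [0.0, 0.001, -1.0]]
force: [1.0, 2.2, 2.8]
opening: 0.005
grasp_force: 1.5
```

{"op": "move_arm", "data": {"increments": [{"xyz": [0,0,1.5],"roll": 0,"grip": 0},{"xyz": [0,0,1.5],"roll": 0,"grip": 0},{"xyz": [0,0,1.5],"roll": 0,"grip": 0},{"xyz": [0,0,1],"roll": 0,"grip": 0},{"xyz": [0,0,0],"roll": 0,"grip": 0}]}}

```text
time_s: 16.28
position: [0.5757, -0.1048, 0.102]
tcp_rot: [[0.107, 0.994, 0.001], [0.994, -0.107, 0.001], [0.001, 0.001, -1.0]]
force: [0.1, 4.3, 7.9]
opening: 0.008
grasp_force: 3.9
```

{"op": "move_arm", "data": {"increments": [{"xyz": [0,0,1.5],"roll": 0,"grip": 0},{"xyz": [0,0,2],"roll": 0,"grip": 0},{"xyz": [0,0,2],"roll": 0,"grip": 0},{"xyz": [0,0,2],"roll": 0,"grip": 0},{"xyz": [0,0,1.5],"roll": 0,"grip": 0}]}}

```text
time_s: 16.7
position: [0.5759, -0.1032, 0.0936]
tcp_rot: [[0.108, 0.994, 0.001], [0.994, -0.108, 0.004], [0.004, 0.001, -1.0]]
force: [0.5, 9.4, 11.7]
opening: 0.003
grasp_force: 6.4
```

{"op": "move_arm", "data": {"increments": [{"xyz": [1,0,0.5],"roll": 0,"grip": 0},{"xyz": [1,0,1.5],"roll": 0,"grip": 0},{"xyz": [0.7,0,1.5],"roll": 0,"grip": 0},{"xyz": [0.4,0,1.5],"roll": 0,"grip": 0},{"xyz": [0,0,0],"roll": 0,"grip": 0}]}}

```text
time_s: 17.12
position: [0.5761, -0.1023, 0.0889]
tcp_rot: [[0.106, 0.994, 0.001], [0.994, -0.106, -0.0], [-0.0, 0.001, -1.0]]
force: [-2.0, 3.3, 13.4]
opening: 0.006
grasp_force: 6.6
```

{"op": "move_arm", "data": {"increments": [{"xyz": [0.4,0,1.5],"roll": 0,"grip": 0},{"xyz": [0.4,0,1.5],"roll": 0,"grip": 0},{"xyz": [0.3,0,1],"roll": 0,"grip": 0},{"xyz": [0.2,0,1],"roll": 0,"grip": 0},{"xyz": [0,0,0],"roll": 0,"grip": 0}]}}

```text
time_s: 17.53
position: [0.5761, -0.1015, 0.0842]
tcp_rot: [[0.106, 0.994, 0.001], [0.994, -0.106, -0.001], [-0.001, 0.001, -1.0]]
force: [-2.4, 2.1, 13.9]
opening: 0.007
grasp_force: 7.4
```

{"op": "move_arm", "data": {"increments": [{"xyz": [0.2,0,0.7],"roll": 0,"grip": 0},{"xyz": [0.2,0,0.7],"roll": 0,"grip": 0},{"xyz": [0,0,0],"roll": 0,"grip": 0}]}}

```text
time_s: 17.78
position: [0.5762, -0.1014, 0.0831]
tcp_rot: [[0.106, 0.994, 0.001], [0.994, -0.106, -0.002], [-0.001, 0.001, -1.0]]
force: [-3.1, 0.6, 15.9]
opening: 0.003
grasp_force: 7.5
```

{"op": "move_arm", "data": {"increments": [{"xyz": [0.1,0,0.5],"roll": 0,"grip": 0},{"xyz": [0.1,0,0.5],"roll": 0,"grip": 0},{"xyz": [0,0,0],"roll": 0,"grip": 0}]}}

```text
time_s: 18.03
position: [0.5762, -0.1013, 0.0827]
tcp_rot: [[0.106, 0.994, 0.001], [0.994, -0.106, -0.002], [-0.002, 0.001, -1.0]]
force: [-4.9, 1.1, 19.2]
opening: 0.006
grasp_force: 9.4
```

{"op": "move_arm", "data": {"increments": [{"xyz": [0,0,0.5],"roll": 0,"grip": 0},{"xyz": [0,0,0.2],"roll": 0,"grip": 0},{"xyz": [0,0,0],"roll": 0,"grip": 0}]}}

```text
time_s: 18.28
position: [0.5762, -0.1013, 0.0825]
tcp_rot: [[0.106, 0.994, 0.001], [0.994, -0.106, -0.002], [-0.002, 0.002, -1.0]]
force: [-4.8, 1.5, 21.5]
opening: 0.007
grasp_force: 10.9
```

The force has climbed to 21.5 N with the handle no longer moving, so it has bottomed. I'll raise steadily.

{"op": "move_arm", "data": {"increments": [{"xyz": [0,0,-2],"roll": 0,"grip": 0},{"xyz": [-0.5,0,-3],"roll": 0,"grip": 0},{"xyz": [-0.7,0,-3],"roll": 0,"grip": 0},{"xyz": [-0.7,0,-3],"roll": 0,"grip": 0},{"xyz": [-0.7,0,-3],"roll": 0,"grip": 0}]}}

```text
time_s: 18.7
position: [0.5759, -0.1033, 0.095]
tcp_rot: [[0.107, 0.994, 0.001], [0.994, -0.107, -0.001], [-0.0, 0.001, -1.0]]
force: [-0.6, 3.5, 10.3]
opening: 0.004
grasp_force: 5.3
```

{"op": "move_arm", "data": {"increments": [{"xyz": [-0.7,0,-4],"roll": 0,"grip": 0},{"xyz": [-0.7,0,-4],"roll": 0,"grip": 0},{"xyz": [-0.5,0,-4],"roll": 0,"grip": 0},{"xyz": [0,0,-4],"roll": 0,"grip": 0},{"xyz": [0,0,-5],"roll": 0,"grip": 0}]}}

```text
time_s: 19.12
position: [0.5754, -0.1058, 0.1143]
tcp_rot: [[0.107, 0.994, -0.0], [0.994, -0.107, -0.001], [-0.001, -0.0, -1.0]]
force: [-0.2, -0.9, 1.1]
opening: 0.001
grasp_force: 0.6
```

{"op": "move_arm", "data": {"increments": [{"xyz": [0,0,-10],"roll": 0,"grip": 0},{"xyz": [0,0,-20],"roll": 0,"grip": 0},{"xyz": [0,0,-25],"roll": 0,"grip": 0},{"xyz": [20,0,-20],"roll": 0,"grip": 0},{"xyz": [35,0,0],"roll": 0,"grip": 0}]}}

```text
time_s: 19.53
position: [0.5845, -0.0535, 0.1938]
tcp_rot: [[0.111, 0.994, 0.009], [0.994, -0.111, -0.004], [-0.003, 0.009, -1.0]]
force: [1.2, 1.0, 0.5]
opening: 0.006
grasp_force: 0.0
```

{"op": "move_arm", "data": {"increments": [{"xyz": [40,0,0],"roll": 0,"grip": 0},{"xyz": [35,0,0],"roll": 0,"grip": 0},{"xyz": [15,0,0],"roll": 0,"grip": 0},{"xyz": [0,0,0],"roll": 0,"grip": 0},{"xyz": [0,0,0],"roll": 0,"grip": 0}]}}

```text
time_s: 19.95
position: [0.5905, 0.0399, 0.1893]
tcp_rot: [[0.104, 0.995, -0.001], [0.995, -0.104, -0.0], [-0.001, -0.001, -1.0]]
force: [0.2, -1.0, -0.6]
opening: 0.008
grasp_force: 0.0
```

```bash
python3 - <<'E'
from h import *
s=bot.read_state(); print(s["time_s"],s["force"],np.round(s["position"],4))
p,d,K,T=shot("wrist"); save(p,"w6.png"); w=cloud(d,K,T)
O=np.array([.5753,-.1039]); U=np.array([.108,.994]); V=np.array([.994,-.108])
for x in bot.trace("pack","wrist"):
    q=w[x["mask"]]; q=q[~np.isnan(q).any(1)]; q=q[(q[:,2]>.022)&(q[:,2]<.034)]
    if len(q)<200: continue
    r=cv2.minAreaRect(q[:,:2].astype(np.float32)); b=cv2.boxPoints(r)-O
    print(round(x["conf"],2),np.round(r[1],4),round(r[2],2),np.median(q[:,2]),"stapler xy",np.round(np.c_[-b@U,b@V],4).tolist())
p,d,K,T=shot("side"); ws=cloud(d,K,T); save(cv2.resize(p[60:230,190:390],(800,680))[:600],"s6.png")
o=np.load("side0.npz")["w"]
m=(abs(o[...,0]-.573)<.03)&(o[...,1]<-.06)&(o[...,1]>-.18)&(o[...,2]>.09)&(o[...,2]<.13)
print("grip dz",m.sum(),np.nanmedian((ws-o)[m],0),np.nanmedian(ws[m][:,2]))
E
```

```text
19.95 [ 0.22461352 -0.95015753 -0.59155898] [0.5905 0.0399 0.1893]
0.93 [0.0689 0.044 ] 84.13 0.02819671808872848 stapler xy [[-0.0946, -0.0214], [-0.0949, 0.0227], [-0.1638, 0.0223], [-0.1636, -0.0218]]
grip dz 162 [-0.04214481  0.18052219  0.16720245] 0.27730984301607864
```

View pics/w6.png

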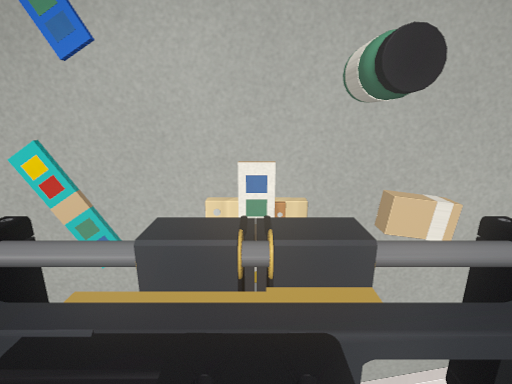

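The wrist view shows the pack still home: outer end at row 163, stapler x = −164 mm, its side at y = 22 mm on the fence. The handle followed the fingers up to its rest height (contact fading at z ≈ 0.114). The arm is clear and touching nothing, so I'm handing in.

```bash
python3 -c "
from rig import bot
print(bot.hand_in())"
```

```text
the job is handed in; nothing more can be done
None
```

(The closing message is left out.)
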